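Click-test the latch units and set aside the one that will not hold

TASK

Click-test each of the three push-button latch units by pressing its button fully home and letting go. Leave the units whose button stays down standing where they are, clicked down, and stand any unit whose button pops back up upright in the shallow steel tray. Do not knock any unit over or disturb the finger bones and the hip liner.

Things in the scene. Friction and masses are not known exactly. Their poses are not given: they have to be found in the camera images.
- unit_a: one of three identical-looking push-button latch units (grey nylon, 0.2 to 0.3 kg), loose: a round foot 64 mm across and 6 mm high, then a round barrel 44 mm across up to 50 mm height, and centred on top a bare steel button 26 mm across. Origin: centre of its underside; z is up when it stands upright. The button's top is at 66 mm above the underside when out and 54 mm when fully home. Good to grip across the barrel at about 34 mm height, from any side
- unit_b: one of three identical-looking push-button latch units (grey nylon, 0.2 to 0.3 kg), loose: a round foot 64 mm across and 6 mm high, then a round barrel 44 mm across up to 50 mm height, and centred on top a bare steel button 26 mm across. Origin: centre of its underside; z is up when it stands upright. The button's top is at 66 mm above the underside when out and 54 mm when fully home. Good to grip across the barrel at about 34 mm height, from any side
- unit_c: one of three identical-looking push-button latch units (grey nylon, 0.2 to 0.3 kg), loose: a round foot 64 mm across and 6 mm high, then a round barrel 44 mm across up to 50 mm height, and centred on top a bare steel button 26 mm across. Origin: centre of its underside; z is up when it stands upright. The button's top is at 66 mm above the underside when out and 54 mm when fully home. Good to grip across the barrel at about 34 mm height, from any side
- button_a (a joint): travel in m of the button of unit_a: 0 fully out, 0.012 fully home. Pressing takes no more than about 5 N until it meets its stop. In a sound unit it clicks over at about 6 mm, snaps home and stays there when released (it needs no second press, and pressing again does not release it); in a failed one it springs back to 0 as soon as it is let go
- button_b (a joint): travel in m of the button of unit_b: 0 fully out, 0.012 fully home. Pressing takes no more than about 5 N until it meets its stop. In a sound unit it clicks over at about 6 mm, snaps home and stays there when released (it needs no second press, and pressing again does not release it); in a failed one it springs back to 0 as soon as it is let go
- button_c (a joint): travel in m of the button of unit_c: 0 fully out, 0.012 fully home. Pressing takes no more than about 5 N until it meets its stop. In a sound unit it clicks over at about 6 mm, snaps home and stays there when released (it needs no second press, and pressing again does not release it); in a failed one it springs back to 0 as soon as it is let go
- tray: shallow open stainless tray fixed to the counter, outside 150 mm along its x, 180 mm along its y, rim 15 mm high, walls 4 mm, its inner floor 4 mm above its origin; origin at the centre of its underside
- funnel_stand: bystander: wooden stand 150 x 150 mm with a wide steel funnel 156 mm across, 160 mm high over all, fixed to the counter; origin at the centre of its underside
- bone_long: bystander: amber resin finger bone prototype, about 56 mm long, 28 mm wide, lying on the counter; origin under its middle, x along it
- bone_short: bystander: shorter amber resin finger bone prototype, about 45 mm long, 28 mm wide, lying on the counter; origin under its middle, x along it
- liner: bystander: white nylon hip liner, a small open cup 62 mm across and 31 mm high, standing mouth up; origin at the centre of its underside
Things that resemble listed ones, but are neither listed nor needed, are in the scene too. Leave any yellow look-alike of the unit_b alone.

How it is judged:
By the outcome, as a careful person would: the job done as asked, in the order asked, and still so for the second after the job is handed in, with the robot touching nothing.
It also fails if it takes over 54 s, if anything falls off the work surface, if the arm or the gripper's body presses on something with over 40 N, if the wrist force passes 120 N, or if a joint passes its speed limit or range.

ROBOT

A 6-joint arm with a two-finger parallel gripper is mounted at the origin on the work surface. World frame = base frame: x ahead of the robot, y to its left, z up, the work surface at z = 0. Lengths are in m, angles in rad, forces in N, time in s.
With the tool pointing down it reaches from about 0.325 to 0.85 m from the base axis. Payload 4.4 kg.
Tool frame: the origin (TCP) lies at the very end of the fingers, on their centre line; the grasp point (between the pads) lies 19 mm behind it; z points along the fingers, y is the line along which they close (so a half turn about z gives the same grasp; the last joint's range is limited). The gripper opens to 94 mm and grips with 3 to 60 N. Pads are 16 mm wide; open, the fingers measure 119 mm over their backs; the gripper's body (75 mm by 177 mm) begins 78 mm behind the grasp point.
Start: joints at [1.196, 0.207, 1.542, -0, 1.393, -0.15], TCP at [0.128, 0.561, 0.205] pointing down, gripper open.
Joint ranges: [-2.73, 2.73], [-0.86, 2.22], [0.23, 2.46], [-1.11, 4.25], [0.08, 2.63], [-2.82, 2.82]. Speed limits (rad/s): [2.79, 2.79, 3.14, 3.14, 3.14, 3.14].

INTERFACE

Orientations are given as a rotation vector (axis times angle).
In Python, from bench import env, optics gives the robot as it stands.
- The arm moves only by the shell command python3 -m jog 'ROWS' [OPENING]. ROWS is JSON, a list of rows, each a list of 4 numbers: the shift along the tool's x, y, z in m, then the turn about the tool's z in degrees. In form: [[x, y, z, spin], ...]. A call has 1 to 10 rows; each row is the pose to reach, as a shift and turn from the pose commanded when the call began, along the tool's axes at that moment; what a row does not reach only later rows make up. A row lasts 1/12 s, in which the tool goes at most 41.7 mm and 7.16 degrees, less where a joint would pass 70% of its speed; a pose out of reach is approached as far as the arm can. A call with a gripper value outside its range is refused whole. OPENING is the finger opening in m, from 0 to 0.094, set as the call begins (- or left out, the last holds). The fingers move at their own pace and stop on an object; the grip force is fixed at half the most. Time passes only in rows, so rows that repeat a pose let the fingers close. It gives the time, the measured TCP pose, the force, the opening and the grip force at its end, in the units of the state.
- env.state(): the state, without advancing time (a new reading comes with each control period).
- optics.camera(name): name is "scene" or "top"; returns the picture (400x640x3 uint8, blue, green, red); there is no depth.
- optics.get_calibration(name): a dict with "mtx" (3x3 intrinsics, pixels), "view" (4x4, takes a point from world to camera coordinates). Camera axes: x right, y down, z forward; pixel columns grow to the right and rows downward; lengths in m; the calibration is good to about 2 mm. A picture is of the moment at which its call begins. get_calibration takes no time and is no camera call.
- env.sign_off(): hands the job in; it is judged then, once.
The state is a dict: "t": time; "qpos": joint angles; "joint_vel": joint speeds; "joint_torque": joint torques, N m; "ee_pos": TCP position; "eef_rot": TCP orientation; "wrist_force": force on the tool from outside, world axes, zero at the start; "wrist_torque": the same for the moment, N m; "grip_width": finger opening in m; "finger_force": force on a finger pad.
Only numpy, scipy, OpenCV 4.12 (cv2) and the standard library are available. Lean on these libraries where they do the work, as an engineer would, in place of code of your own. Each camera call takes 0.05 s, during which the arm holds its last target. There are 200 camera calls.

## Working session

There is one attempt and no reset: what is moved stays moved. The work goes in short steps, Python scripts to look and compute and a shell command to move; the robot and the scene stay as the last step left them, time stands still between calls to the robot, and variables do not carry over. Pictures are saved under pics/ and viewed, at most 10 in all, crops included, and the job is handed in when it is done.

```bash
mkdir -p pics; python3 - <<'E'
from bench import env, optics
import cv2,numpy as np
for n in("top","scene"):
    cv2.imwrite(f"pics/{n}0.png",optics.camera(n)); c=optics.get_calibration(n); print(n,np.round(c["mtx"],1).tolist(),np.round(c["view"],4).tolist())
s=env.state();print(s["t"],s["ee_pos"],s["eef_rot"],s["wrist_force"],s["grip_width"])
E
```

```text
top [[471.2, 0.0, 319.7], [0.0, 471.2, 205.9], [0.0, 0.0, 1.0]] [[0.12, -0.9928, 0.0031, -0.0178], [-0.9688, -0.1177, -0.2182, 0.5403], [0.217, 0.0232, -0.9759, 1.2456], [0.0, 0.0, 0.0, 1.0]]
scene [[462.8, 0.0, 323.5], [0.0, 462.8, 198.6], [0.0, 0.0, 1.0]] [[0.6731, 0.7395, -0.0005, -0.3955], [0.4456, -0.4062, -0.7978, -0.1641], [-0.5902, 0.5368, -0.6029, 1.4725], [0.0, 0.0, 0.0, 1.0]]
0.1 [0.12791733 0.55984716 0.20442076] [-3.52307111e-01 -3.12123700e+00  3.07289724e-03] [-0.00207171 -0.92668075 -0.42652223] 0.09402807867631544
```

View pics/top0.png

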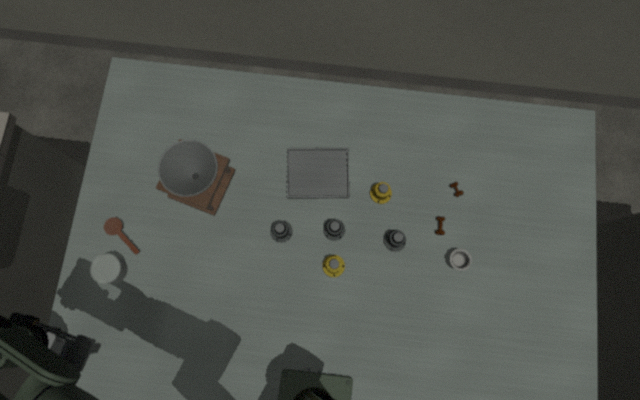

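View pics/scene0.png

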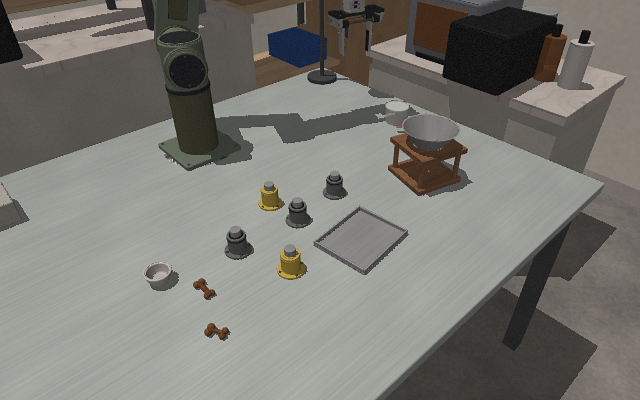

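Top view: grey units near (281,231), (334,229), (395,240). Yellow look-alikes are at (381,192) and (333,265), the tray at (318,173), and the liner and bones are on the right. I'll look closer at the buttons.

```bash
python3 - <<'E'
import cv2,numpy as np
t=cv2.imread("pics/top0.png");s=cv2.imread("pics/scene0.png")
tt=[t[y-20:y+20,x-20:x+20] for x,y in((281,231),(334,229),(395,240))]
ss=[s[y-20:y+20,x-20:x+20] for x,y in((335,184),(298,211),(236,241))]
c=np.vstack([np.hstack(tt),np.hstack(ss)])
cv2.imwrite("pics/crop0.png",cv2.resize(c,None,fx=6,fy=6,interpolation=cv2.INTER_NEAREST))
E
```

```text
(no output)
```

View pics/crop0.png

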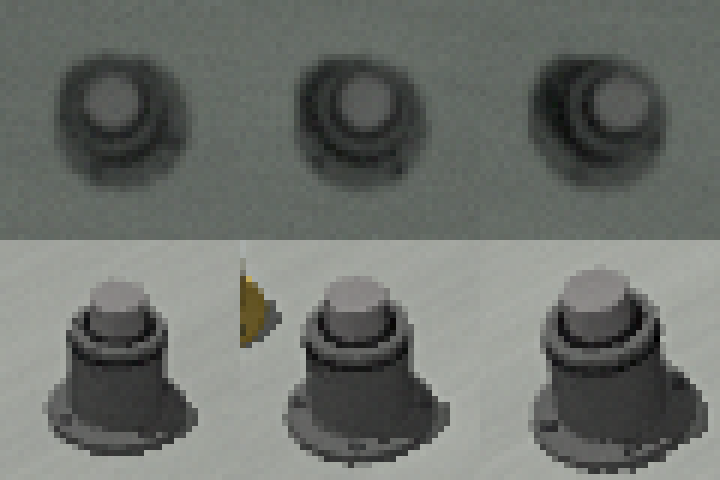

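The crops show three upright units with buttons out. I read the button-top centres as (279,227.5), (335,225.7), (398,236.8) in the top view and (334,172), (297,199), (235,228) in the scene view.

```bash
cat > h.py <<'E'
from bench import env, optics
import cv2,numpy as np
from scipy.spatial.transform import Rotation as R
C={n:optics.get_calibration(n) for n in("top","scene")}
def ray(n,p,z):
    M,V=np.array(C[n]["mtx"]),np.array(C[n]["view"]); r=V[:3,:3].T
    d=r@np.linalg.solve(M,[*p,1]); o=-r@V[:3,3]; return (o+d*(z-o[2])/d[2])[:2]
def tri(a,b):
    P=[np.array(C[n]["mtx"])@np.array(C[n]["view"])[:3] for n in("top","scene")]
    x=cv2.triangulatePoints(P[0],P[1],np.array(a,float),np.array(b,float));return (x[:3]/x[3]).ravel()
def shift(x,y):
    s=env.state();return R.from_rotvec(s["eef_rot"]).inv().apply([x-s["ee_pos"][0],y-s["ee_pos"][1],0])
E
python3 - <<'E'
from h import *
np.set_printoptions(precision=4,suppress=True)
for a,b in zip([(279.2,227.5),(335,225.7),(398.2,236.8)],[(334.3,172.3),(297,199.3),(235,228.3)]):
    print(ray("top",a,.066),ray("scene",b,.066),tri(a,b))
t=cv2.imread("pics/top0.png")
hsv=cv2.cvtColor(t,cv2.COLOR_BGR2HSV)
m=cv2.inRange(hsv,(20,120,60),(35,255,255)); n,_,st,ce=cv2.connectedComponentsWithStats(m)
for i in range(1,n):
    if st[i,4]>40: print("yellow",ce[i],ray("top",ce[i],.03))
print("tray",[ray("top",p,.015) for p in((288,149),(349,149),(349,198),(288,198))], "scene",[ray("scene",p,.015) for p in((360,208),(407,234),(363,270),(315,242))])
print("liner,bones",[ray("top",p,.02) for p in((459,259),(440,226),(456,189))])
print(R.from_rotvec(env.state()["eef_rot"]).as_matrix())
for a in [(279.2,227.5),(335,225.7),(398.2,236.8)]: print(shift(*ray("top",a,.066)))
E
```

```text
[0.464  0.1496] [0.4655 0.1503] [0.4645 0.1502 0.0653]
[ 0.4873 -0.0009] [ 0.4904 -0.    ] [0.4882 0.0001 0.0645]
[ 0.4775 -0.1749] [ 0.4794 -0.1746] [ 0.478  -0.1745  0.065 ]
yellow [380.1423 194.1423] [ 0.6001 -0.1189]
yellow [333.0179 266.3082] [ 0.3803 -0.0088]
tray [array([0.7078, 0.1617]), array([ 0.7296, -0.0167]), array([ 0.5819, -0.0325]), array([0.5607, 0.1418])] scene [array([0.5759, 0.1384]), array([0.723 , 0.1493]), array([ 0.7345, -0.0158]), array([ 0.5948, -0.0337])]
liner,bones [array([ 0.4437, -0.3555]), array([ 0.5307, -0.2969]), array([ 0.6444, -0.3357])]
[[-0.9748  0.2229 -0.0007]
 [ 0.2229  0.9748 -0.0019]
 [ 0.0003 -0.002  -1.    ]]
[-0.419  -0.325   0.0005]
[-0.4753 -0.4666  0.0008]
[-0.5046 -0.6384  0.0011]
```

```bash
python3 -m jog '[[-0.28,-0.22,0,-12.9],[-0.28,-0.22,0,-12.9],[-0.28,-0.22,0,-12.9],[-0.28,-0.22,0,-12.9],[-0.28,-0.22,0,-12.9],[-0.28,-0.22,0,-12.9],[-0.28,-0.22,0,-12.9],[-0.28,-0.22,0,-12.9],[-0.28,-0.22,0,-12.9],[-0.28,-0.22,0,-12.9]]' 0; cat >> h.py <<'E'
def go(x,y):
    s=env.state();r=R.from_rotvec(s["eef_rot"]);d=shift(x,y)
    ax=r.as_matrix()[:,0];print("t %.2f"%s["t"],"pos",np.round(s["ee_pos"],4),"shift",np.round(d,4),"heading",np.round(ax,3),"F",np.round(s["wrist_force"],1),"w",round(s["grip_width"],4))
E
python3 -c "
from h import *
go(.4645,.150)"
```

```text
t: 0.93
ee_pos: [0.3545, 0.2802, 0.2052]
eef_rot: [0.009, 3.141, -0.003]
wrist_force: [0.8, 0.2, 0.4]
grip_width: 0.0307
finger_force: 0.0
t 0.93 pos [0.3545 0.2802 0.2052] shift [-0.1108 -0.1296  0.0003] heading [-1.     0.006 -0.001] F [0.8 0.2 0.4] w 0.0307
```

```bash
python3 -m jog '[[-0.110,-0.130,0.04,0.3],[-0.110,-0.130,0.08,0.3],[-0.110,-0.130,0.08,0.3],[-0.110,-0.130,0.08,0.3],[-0.110,-0.130,0.08,0.3],[-0.110,-0.130,0.1,0.3],[-0.110,-0.130,0.12,0.3],[-0.110,-0.130,0.12,0.3],[-0.110,-0.130,0.12,0.3]]' 0; python3 -c "
from h import *
go(.4645,.150)
cv2.imwrite('pics/s1.png',cv2.resize(optics.camera('scene')[120:220,270:400],None,fx=6,fy=6))"
```

```text
t: 1.68
ee_pos: [0.4604, 0.1541, 0.0842]
eef_rot: [-0.007, -3.138, 0.0]
wrist_force: [-1.1, 0.2, -0.1]
grip_width: 0.0003
finger_force: 0.0
t 1.68 pos [0.4604 0.1541 0.0842] shift [-0.0041 -0.0041 -0.    ] heading [-1.     0.004  0.004] F [-1.1  0.2 -0.1] w 0.0003
```

View pics/s1.png

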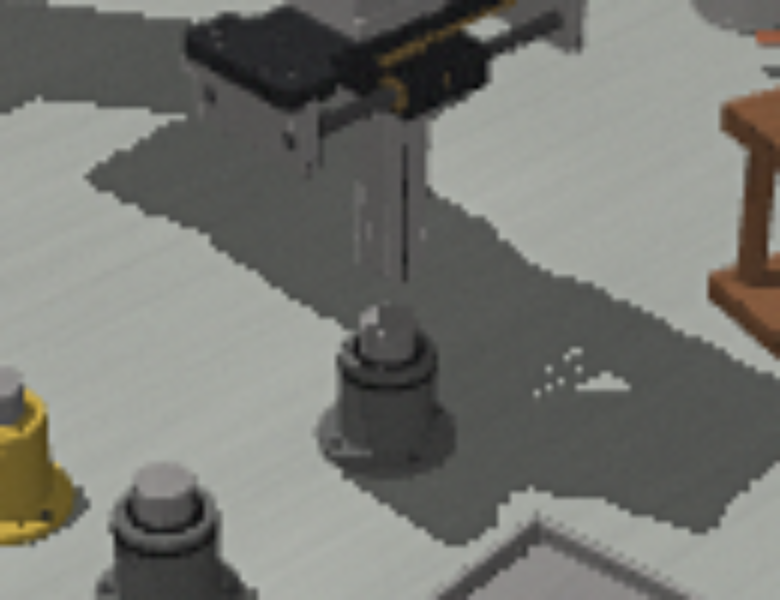

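The closed fingers hang just above unit 1's button (about (390,300) in the crop). Next I'll let the arm settle and check its lag.

```bash
python3 -m jog '[[0,0,0,0],[0,0,0,0]]'; python3 -c "
from h import *
go(.4645,.150)"
```

```text
t: 1.9
ee_pos: [0.4632, 0.1544, 0.087]
eef_rot: [0.006, 3.139, 0.001]
wrist_force: [0.0, 0.4, -0.5]
grip_width: 0.0003
finger_force: 0.0
t 1.90 pos [0.4632 0.1544 0.087 ] shift [-0.0013 -0.0044  0.    ] heading [-1.     0.004 -0.003] F [ 0.   0.4 -0.5] w 0.0003
```

```bash
python3 -m jog '[[-0.0025,-0.004,0.01,0],[-0.0025,-0.004,0.016,0],[-0.0025,-0.004,0.02,0],[-0.0025,-0.004,0.023,0],[-0.0025,-0.004,0.026,0],[-0.0025,-0.004,0.029,0],[-0.0025,-0.004,0.03,0],[-0.0025,-0.004,0.03,0]]'; python3 -m jog '[[0,0,0.001,0],[0,0,0.001,0]]';python3 -m jog '[[0,0,0.001,0],[0,0,0.001,0]]'
```

```text
t: 2.57
ee_pos: [0.4641, 0.1496, 0.0549]
eef_rot: [-0.008, -3.14, 0.0]
wrist_force: [0.2, 0.2, 1.0]
grip_width: 0.0007
finger_force: 0.0
t: 2.73
ee_pos: [0.4646, 0.1497, 0.0544]
eef_rot: [0.008, 3.142, 0.0]
wrist_force: [0.5, -0.4, -0.2]
grip_width: 0.0003
finger_force: 0.0
t: 2.9
ee_pos: [0.4648, 0.1498, 0.0542]
eef_rot: [0.007, 3.141, -0.0]
wrist_force: [-2.1, -1.4, 4.1]
grip_width: 0.0006
finger_force: 2.4
```

```bash
python3 -m jog '[[0,0,0.001,0],[0,0,0.001,0]]'; python3 -m jog '[[0,0,0.001,0],[0,0,0.001,0]]'
```

```text
t: 3.07
ee_pos: [0.4649, 0.1497, 0.0541]
eef_rot: [-0.007, -3.141, 0.0]
wrist_force: [-4.8, -0.1, 11.0]
grip_width: 0.0003
finger_force: 5.5
t: 3.23
ee_pos: [0.4649, 0.1497, 0.0541]
eef_rot: [-0.007, -3.141, 0.0]
wrist_force: [-5.5, -1.6, 16.9]
grip_width: 0.0006
finger_force: 8.6
```

```bash
python3 -m jog '[[0,0,-0.02,0],[0,0,-0.044,0],[0,0,-0.044,0],[-0.024,-0.15,-0.044,0],[-0.024,-0.15,-0.044,0],[-0.024,-0.15,-0.044,0],[-0.024,-0.15,-0.044,0],[-0.024,-0.15,-0.024,0],[-0.024,-0.15,-0.024,0],[-0.024,-0.15,-0.024,0]]'; python3 -c "
from h import *
go(.4885,0)
cv2.imwrite('pics/s2.png',cv2.resize(optics.camera('scene')[140:260,220:370],None,fx=5,fy=5))"
```

```text
t: 4.07
ee_pos: [0.4862, -0.0003, 0.0741]
eef_rot: [-0.009, -3.138, -0.002]
wrist_force: [0.0, -0.5, 0.7]
grip_width: 0.0002
finger_force: 0.0
t 4.07 pos [ 4.862e-01 -3.000e-04  7.410e-02] shift [-0.0023  0.0003 -0.    ] heading [-1.     0.006  0.004] F [ 0.  -0.5  0.7] w 0.0002
```

View pics/s2.png

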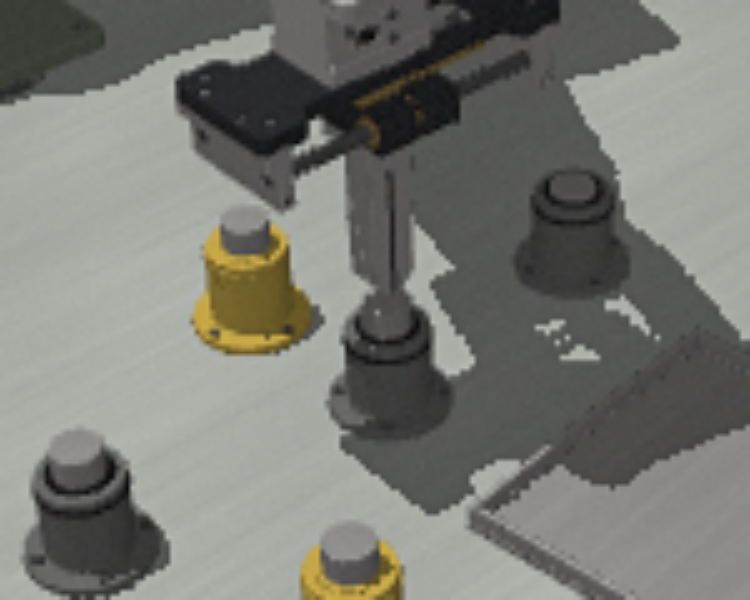

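Unit 1's button stays down at crop (570,187), so it's sound. The fingers are centred over unit 2.

```bash
python3 -m jog '[[-0.001,0,0.008,0],[-0.001,0,0.012,0],[-0.001,0,0.015,0],[-0.001,0,0.018,0],[-0.001,0,0.021,0],[-0.001,0,0.022,0],[-0.001,0,0.023,0],[-0.001,0,0.023,0]]';python3 -m jog '[[0,0,0.001,0],[0,0,0.001,0]]'
```

```text
t: 4.78
ee_pos: [0.4899, 0.0002, 0.0541]
eef_rot: [0.007, 3.14, 0.001]
wrist_force: [-2.2, 2.4, 11.2]
grip_width: 0.0004
finger_force: 5.7
t: 4.95
ee_pos: [0.49, 0.0002, 0.054]
eef_rot: [0.007, 3.14, 0.001]
wrist_force: [-3.8, 3.6, 17.3]
grip_width: 0.0001
finger_force: 8.8
```

```bash
python3 -m jog '[[0,0,-0.02,0],[0,0,-0.044,0],[0,0,-0.044,0],[0.011,-0.175,-0.044,0],[0.011,-0.175,-0.044,0],[0.011,-0.175,-0.044,0],[0.011,-0.175,-0.044,0],[0.011,-0.175,-0.024,0],[0.011,-0.175,-0.024,0],[0.011,-0.175,-0.024,0]]';python3 -m jog '[[0,0,0,0],[0,0,0,0]]'; python3 -c "
from h import *
go(.4785,-.1748)
cv2.imwrite('pics/s3.png',cv2.resize(optics.camera('scene')[150:270,200:350],None,fx=5,fy=5))"
```

```text
t: 5.78
ee_pos: [0.4747, -0.1746, 0.0733]
eef_rot: [-0.01, -3.137, -0.005]
wrist_force: [-0.1, 0.7, 0.3]
grip_width: 0.0004
finger_force: 0.0
t: 5.95
ee_pos: [0.477, -0.174, 0.0755]
eef_rot: [-0.005, -3.141, -0.001]
wrist_force: [-0.2, -0.8, 0.2]
grip_width: 0.0003
finger_force: 0.0
t 5.95 pos [ 0.477  -0.174   0.0755] shift [-0.0015 -0.0007 -0.    ] heading [-1.     0.003  0.   ] F [-0.2 -0.8  0.2] w 0.0003
```

View pics/s3.png

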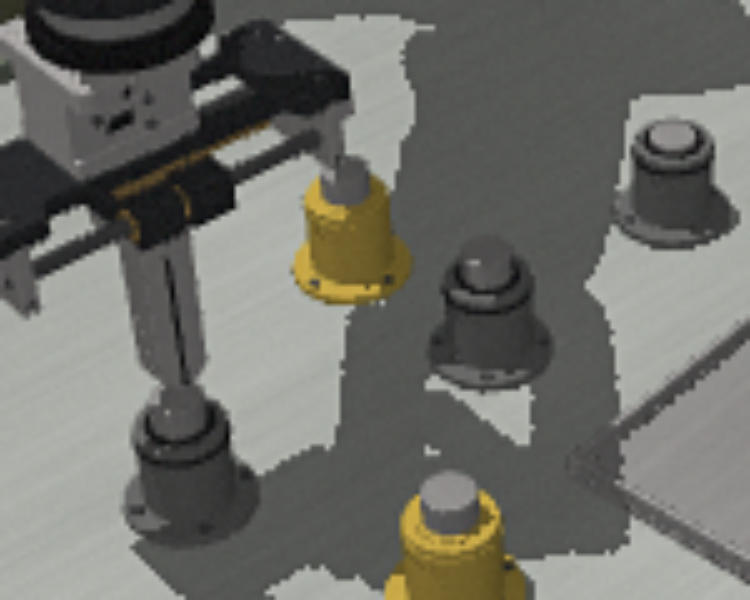

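Unit 2's button popped back up at (487,262), so it failed. Unit 1 is still down. The fingers are over unit 3.

```bash
python3 -m jog '[[-0.001,-0.001,0.008,0],[-0.001,-0.001,0.012,0],[-0.001,-0.001,0.015,0],[-0.001,-0.001,0.018,0],[-0.001,-0.001,0.021,0],[-0.001,-0.001,0.022,0],[-0.001,-0.001,0.023,0],[-0.001,-0.001,0.023,0]]';python3 -m jog '[[0,0,0.001,0],[0,0,0.001,0]]'
```

```text
t: 6.67
ee_pos: [0.4777, -0.176, 0.0541]
eef_rot: [-0.007, -3.14, -0.002]
wrist_force: [-5.2, 4.4, 14.3]
grip_width: 0.0008
finger_force: 7.3
t: 6.83
ee_pos: [0.4778, -0.1761, 0.054]
eef_rot: [-0.007, -3.14, -0.002]
wrist_force: [-6.3, 4.5, 20.6]
grip_width: 0.0009
finger_force: 10.1
```

```bash
python3 -m jog '[[0,0,-0.02,0],[0,0,-0.06,0],[0,0,-0.1,0],[0,0,-0.1,0]]';  python3 -m jog '[[-0.010,0.176,0,0],[-0.010,0.176,0,0],[-0.010,0.176,0,0],[-0.010,0.176,0,0],[-0.010,0.176,0,0],[-0.010,0.176,0,0],[-0.010,0.176,0,0],[-0.010,0.176,0,0],[-0.010,0.176,0,0]]' 0.094; python3 -c "
from h import *
go(.4885,0)
s=optics.camera('scene');t=optics.camera('top')
cv2.imwrite('pics/s4.png',np.vstack([cv2.resize(s[160:270,200:350],None,fx=4,fy=4),cv2.resize(t[215:255,260:410],None,fx=4,fy=4)]))"
```

```text
t: 7.17
ee_pos: [0.483, -0.1793, 0.1595]
eef_rot: [0.007, 3.129, -0.012]
wrist_force: [1.1, -1.1, 1.0]
grip_width: 0.0003
finger_force: 0.0
t: 7.92
ee_pos: [0.489, -0.0021, 0.1513]
eef_rot: [-0.011, -3.141, 0.001]
wrist_force: [-0.1, -0.0, -0.6]
grip_width: 0.0569
finger_force: 0.0
t 7.92 pos [ 0.489  -0.0021  0.1513] shift [ 0.0005  0.0021 -0.    ] heading [-1.     0.007  0.   ] F [-0.1 -0.  -0.6] w 0.0569
```

View pics/s4.png

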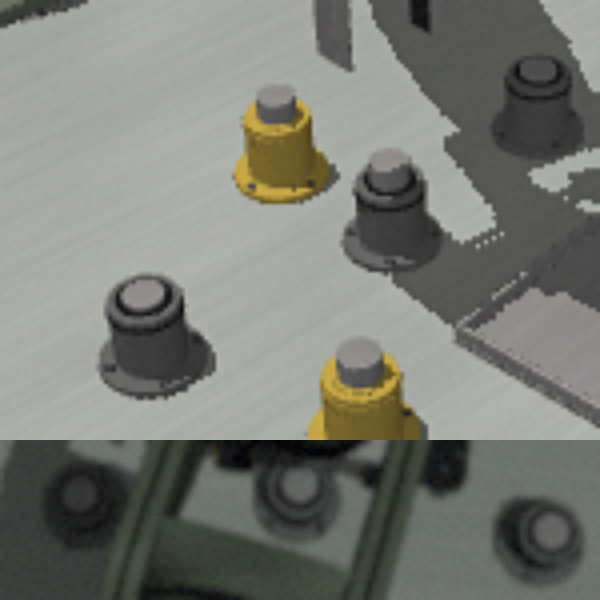

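Unit 3's button stays down at (142,295). Only unit 2 failed, so I'll grasp it.

```bash
python3 -m jog '[[0,0.001,0,0],[0,0.001,0.02,0],[0,0.001,0.04,0],[0,0.001,0.06,0],[0,0.001,0.08,0],[0,0.001,0.10,0],[0,0.001,0.12,0],[0,0.001,0.13,0],[0,0.001,0.136,0],[0,0.001,0.136,0]]' 0.094; python3 -m jog '[[0,0,0,0],[0,0,0,0],[0,0,0,0],[0,0,0,0],[0,0,0,0],[0,0,0,0],[0,0,0,0],[0,0,0,0]]' 0.03
```

```text
t: 8.85
ee_pos: [0.488, 0.0004, 0.0144]
eef_rot: [-0.009, -3.139, -0.001]
wrist_force: [-0.7, 0.0, -0.2]
grip_width: 0.0938
finger_force: 0.0
t: 9.52
ee_pos: [0.489, 0.0004, 0.0156]
eef_rot: [0.007, 3.141, -0.001]
wrist_force: [0.5, -1.2, 1.3]
grip_width: 0.0444
finger_force: 0.9
```

```bash
python3 -m jog '[[0,0,0,0],[0,0,0,0],[0,0,0,0],[0,0,-0.005,0],[0,0,-0.015,0],[0,0,-0.03,0],[0,0,-0.045,0],[0,0,-0.06,0],[0,0,-0.06,0]]' 0.03; python3 -m jog '[[-0.02,0.008,0,0],[-0.045,0.017,0,0],[-0.07,0.027,0,0],[-0.095,0.036,0,0],[-0.12,0.046,0,0],[-0.14,0.054,0,0],[-0.155,0.06,0,0],[-0.16,0.062,0,0],[-0.16,0.062,0,0],[-0.16,0.062,0,0]]'; python3 -c "
from h import *
go(.65,.062)
s=optics.camera('scene')
cv2.imwrite('pics/s5.png',cv2.resize(s[140:290,220:420],None,fx=4,fy=4))"
```

```text
t: 10.27
ee_pos: [0.4915, 0.0003, 0.0788]
eef_rot: [0.008, 3.135, -0.001]
wrist_force: [0.1, -0.1, -2.5]
grip_width: 0.0437
finger_force: 30.0
t: 11.1
ee_pos: [0.6478, 0.0617, 0.0744]
eef_rot: [-0.007, -3.139, 0.0]
wrist_force: [-0.5, -0.4, -2.3]
grip_width: 0.0434
finger_force: 30.0
t 11.10 pos [0.6478 0.0617 0.0744] shift [-0.0022  0.0003 -0.    ] heading [-1.     0.005  0.003] F [-0.5 -0.4 -2.3] w 0.0434
```

View pics/s5.png

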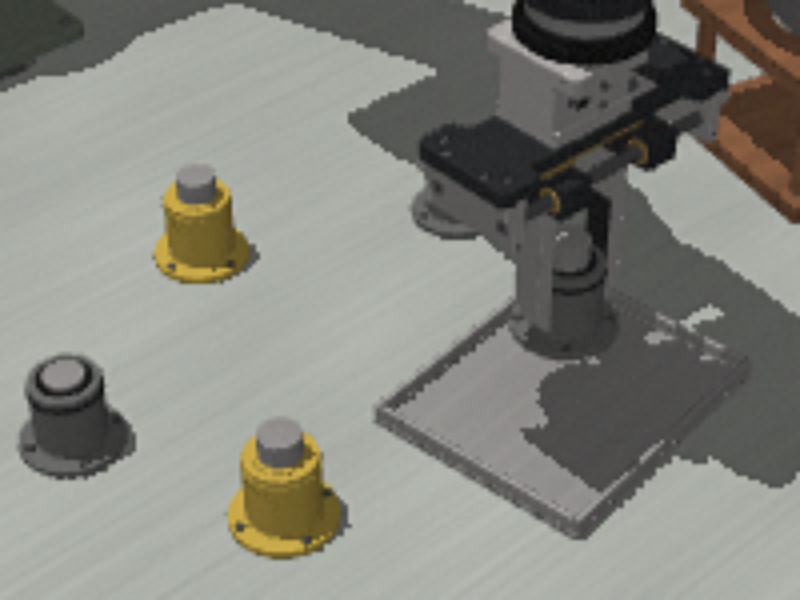

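The unit is held upright over the tray. Now lowering.

```bash
python3 -m jog '[[0,0,0.015,0],[0,0,0.03,0],[0,0,0.04,0],[0,0,0.046,0],[0,0,0.05,0],[0,0,0.053,0],[0,0,0.055,0],[0,0,0.055,0],[0,0,0.055,0]]'; python3 -m jog '[[0,0,0.001,0],[0,0,0.001,0],[0,0,0.001,0]]'
```

```text
t: 11.9
ee_pos: [0.6497, 0.0618, 0.021]
eef_rot: [0.008, 3.141, -0.0]
wrist_force: [-0.2, 0.3, -2.9]
grip_width: 0.0438
finger_force: 30.0
t: 12.15
ee_pos: [0.6494, 0.0618, 0.0197]
eef_rot: [0.008, 3.141, -0.0]
wrist_force: [0.1, -0.5, -2.3]
grip_width: 0.0435
finger_force: 30.0
```

```bash
python3 -m jog '[[0,0,0.0005,0],[0,0,0.001,0],[0,0,0.001,0],[0,0,0.001,0]]'
```

```text
t: 12.48
ee_pos: [0.6495, 0.0618, 0.0196]
eef_rot: [0.008, 3.141, -0.0]
wrist_force: [-3.6, -0.7, 5.8]
grip_width: 0.0435
finger_force: 30.0
```

```bash
python3 -m jog '[[0,0,0,0],[0,0,0,0],[0,0,0,0],[0,0,0,0],[0,0,0,0],[0,0,0,0],[0,0,0,0]]' 0.085; python3 -m jog '[[0,0,-0.02,0],[0,0,-0.045,0],[0,0,-0.07,0],[0,0,-0.1,0],[0,0,-0.13,0],[0,0,-0.16,0],[0,0,-0.16,0],[0,0,-0.16,0]]'; python3 -c "
from h import *
go(.65,.062)
s=optics.camera('scene')
cv2.imwrite('pics/s6.png',cv2.resize(s[150:350,140:420],None,fx=2.8,fy=2.8))"
```

```text
t: 13.07
ee_pos: [0.6492, 0.0618, 0.0183]
eef_rot: [-0.008, -3.142, -0.0]
wrist_force: [-0.1, -0.7, -0.8]
grip_width: 0.0843
finger_force: 0.0
t: 13.73
ee_pos: [0.651, 0.0617, 0.1814]
eef_rot: [0.008, 3.136, -0.0]
wrist_force: [-0.2, -0.6, 0.7]
grip_width: 0.0851
finger_force: 0.0
t 13.73 pos [0.651  0.0617 0.1814] shift [ 0.0011  0.0003 -0.    ] heading [-1.     0.005 -0.006] F [-0.2 -0.6  0.7] w 0.0851
```

View pics/s6.png

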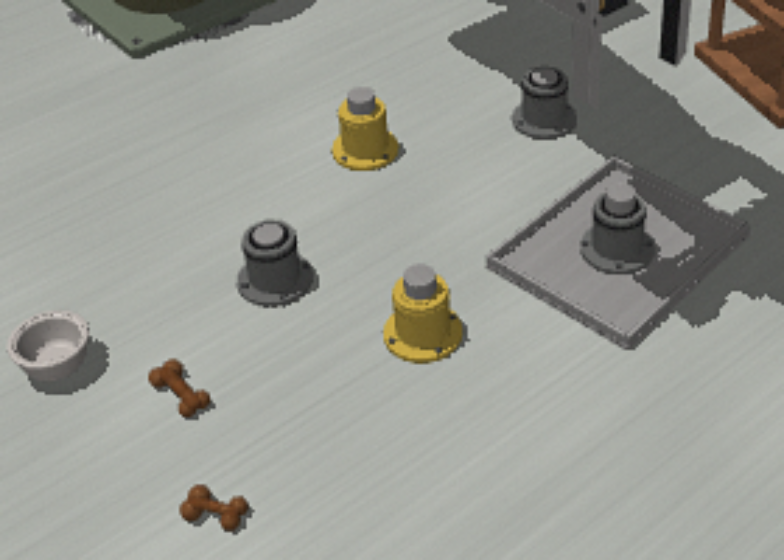

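The failed unit stands upright in the tray at (620,230). The two sound units are still down at (545,100) and (270,260), and nothing else has moved.

```bash
python3 -c "
from bench import env
print(env.sign_off())"
```

```text
the job is handed in; nothing more can be done
None
```

All three units were click-tested. Two buttons stayed down and those units were left in place; the middle one popped back up and now stands upright in the tray, and the job was handed in at about 14 s with nothing else disturbed in the last picture.

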